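# Clamp a foam offcut in a clamshell jig, pin it and hold it shut

### The arm

A 7-joint arm with a two-finger parallel gripper is mounted at the origin on a cart in front of the work surface, level with it; the furniture and walls round the work are solid. World frame = base frame: x ahead of the robot, y to its left, z up, the work surface at z = 0. Lengths are in m, angles in rad, forces in N, time in s.
With the tool pointing down it reaches from about 0.4 to 0.85 m from the base axis. Payload 10.4 kg.
Tool frame: the origin (TCP) lies between the finger pads; the fingertips stand 19 mm ahead of it and the grasp point (between the pads) is the TCP; z points along the fingers, y is the direction in which the jaws open and shut (so a half turn about z gives the same grasp; the last joint's range is limited). The gripper opens to 85 mm and grips with 20 to 120 N. Pads are 22 mm wide; open, the fingers measure 114 mm over their backs; the gripper's body (76 mm by 85 mm) begins 54 mm behind the grasp point. The pads swing forward as they close: fully open they stand 13 mm farther back than shut.
Start: joints at [1.188, 0.332, -0.065, 1.46, 0.022, 1.35, -0.088], TCP at [0.22, -0.585, 0.25] pointing down, gripper open.
Joint ranges: [-2.6, 2.6], [-0.5, 2.12], [-1.47, 1.34], [0.16, 2.42], [-1.27, 4.41], [0.06, 2.06], [-2.6, 2.6]. Speed limits (rad/s): [2.22, 2.22, 2.79, 2.79, 3.14, 3.14, 3.14].

### API

Orientations are given as a unit quaternion [x, y, z, w].
In Python, from workcell import manip gives the robot as it stands.
- The arm moves only by the shell command python3 -m jog 'ROWS' [FORCE]. ROWS is JSON, a list of rows, each an object with "offset": the shift along the tool's x, y, z as a fraction of full scale, a list of three; "rotation": the turn, a rotation vector about the tool's x, y, z as a fraction of full scale, a list of three; "fingers": the opening, from -1 (shut) to 1 (fully open), so that 0 is half open. A call has 1 to 8 rows; each row shifts and turns the commanded pose from where the row before left it, along the tool's axes as they then stand; what a row does not reach is not made up. Full scale, the value 1, is 0.15 m for a shift and 2 rad for a turn. A row lasts 1/8 s, in which the tool goes at most 62.5 mm and 10.7 degrees, less where a joint would pass 70% of its speed; a pose out of reach is approached as far as the arm can. A call with a number of a shift or a turn outside -1 to 1 is refused whole. A call with a gripper value outside its range is refused whole. The fingers move at their own pace and stop on an object; FORCE is the grip in N (left out, the last holds). Time passes only in rows, so rows that do not move let the fingers close. It gives the time, the measured TCP pose, the force and the opening at its end, in the units of the state.
- manip.get_obs(): the state, without advancing time (a new reading comes with each control period).
- manip.camera(name): name is "scene" or "side" or "wrist"; returns the picture (384x512x3 uint8, red, green, blue); there is no depth.
- manip.camera_info(name): a dict with "mtx" (3x3 intrinsics, pixels), "xyz" and "rotation" of the camera in the world. Camera axes: x right, y down, z forward; pixel columns grow to the right and rows downward; lengths in m; the calibration is good to about 2 mm. A picture is of the moment at which its call begins: read the wrist's pose just before it. camera_info takes no time and is no camera call; for the wrist camera it gives the pose at the moment of the call.
- manip.hand_in(): hands the job in, once; it reports no verdict.
Trained networks look in the newest picture that a camera, given by its name, has taken for a name from the list of things; names that differ only in an ending like _2 or _b are one class to them, and where a whole thing is asked for, a point or a joint stands for the part that bears it (a point fixed in the world has none). Each returns a list of dicts, best first, with "conf" (0 to 1); they miss things now and then, are a little off and sometimes report something else, mostly with a low value. They report only what shows in the picture. A call takes as long as a camera call.
- manip.recognise(camera, query): "bbox" ([left, top, right, bottom] in pixels, round what is visible of it).
The state is a dict: "clock": time; "joint_pos": joint angles; "joint_velocities": joint speeds; "tau": joint torques, N m; "position": TCP position; "ee_rot": TCP orientation; "ft_force": force on the tool from outside, world axes, zero at the start; "torque": the same for the moment, N m; "grip_width": opening from 0.0 (shut) to 1.0 (fully open).
Only numpy, scipy, OpenCV 4.12 (cv2) and the standard library are available. Lean on these libraries where they do the work, as an engineer would, in place of code of your own. Each camera call takes 0.05 s, during which the arm holds its last target. There are 200 camera calls.

### The job

Lay the white foam offcut flat in the nest of the clamshell jig and let go of it, then swing the orange lid down over it and push the red-knobbed steel pin down through the lid's hole into the metal post until its collar is fully home on the lid. The sprung pad under the lid pushes back against the foam, so finish holding: keep pressing down, on the pin or on the lid, so that the lid is still fully shut when the program ends. Leave the tape measure, screw jar, sanding block and marker where they are.

Things in the scene. Friction and masses are not known exactly. Their poses are not given: they have to be found in the camera images.
- jig: Clamshell jig, fixed. Plywood base 215 x 140 x 20 mm (x -100 to 115, y -70 to 70). Origin: on the table under the nest's centre; +x points from the pin post over the nest to the hinge, +z up. Metal pin post at x = -72 mm, 30 x 40 mm, top z = 58 mm. Hinge axis along y at x = 95, z = 66 mm, between 12 mm cheeks at y = +-44 mm up to z = 74 mm. Carries the lid.
- nest (a point): Centre of the nest's floor, 20 mm above the table. The nest is a pocket 78 mm (jig x) by 38 mm (jig y) inside dark walls 6 mm thick and 8 mm high; the foam lies in it with its length along jig x.
- post_hole (a point): Mouth of the pin hole in the metal post, centre, at jig (-72, 0, 58) mm; vertical, 13 mm wide, 38 mm deep.
- lid (a joint): Angle of the orange lid, rad: 0 = shut (level), 1.57 = upright; starts at 1.5 to 1.7, limit 1.8. Hinge friction 0.10 N m, damping 0.15 N m s/rad: near upright it stays put; below about 1.1 rad it sinks slowly by itself and, with foam in the nest, rests 0.03 to 0.08 rad ajar on the sprung pad (the pin still enters). About 5 N down on its free end shuts it fully.
- lid_hinge (a point): Centre of the lid on the hinge axis, at mid thickness; axes turn with the lid. The lid is a plate 190 mm long (along -x from here), 72 mm wide (y), 12 mm thick; +z is its outer face, the top when shut, facing away from the nest when open. Shut, it spans z = 60 to 72 mm over the table.
- lid_hole (a point): Centre of the pin hole in the lid on its outer face, 167 mm from the hinge; hole 14 mm wide, through 12 mm. Directly over post_hole when shut.
- clamp_pad (a joint): Travel of the black sprung pad (24 mm wide disc) under the lid, 95 mm from the hinge, m: 0 = out, standing 18 mm proud of the lid's underside; spring 1200 N/m; about 0.008 when the lid is fully shut on the foam.
- pin: Loose steel pin, about 60 g, upright in its holder. Origin: centre of the underside of its collar, z up along the pin. Collar 26 mm wide, 4 mm high; red round knob above it, 18 mm wide, z = 4 to 34 mm (grasp here); shank 10 mm wide, 48 mm long below the origin, chamfered foot. Home: collar on the lid, origin 72 mm above the table.
- pin_tip (a point): Foot of the pin's shank, 48 mm below the pin's origin.
- pin_holder: Fixed wooden block 60 x 60 x 52 mm with a 13 mm hole in which the pin stands, collar on the block's top. Origin: centre of its underside. It stands to the left or the right of the jig, the foam on the other side.
- foam_blank: White foam offcut, a block 30 mm (x) by 70 mm (y) by 30 mm (z), 20 g, lying on the table. Origin: centre of its underside.
- tape_measure: Yellow tape measure 68 x 85 x 34 mm, bystander. Origin under its centre.
- screw_jar: Plastic jar with red lid, 64 mm wide, 82 mm high, bystander. Origin under its centre.
- sanding_block: Wooden sanding block 66 x 112 x 32 mm, bystander. Origin under its centre.
- marker: Black and white felt marker 17 x 134 x 19 mm, bystander. Origin under its centre.

How it is judged:
By the outcome, as a careful person would: the job done as asked, in the order asked, and still so for the second after the job is handed in, while the arm keeps its last pose, push and grip.
It also fails if it takes over 72 s, if anything falls off the work surface, if the arm or the gripper's body presses on something with over 40 N, if the wrist force passes 120 N, or if a joint passes its speed limit or range.

## Working session

There is one attempt and no reset: what is moved stays moved. The work goes in short steps, Python scripts to look and compute and a shell command to move; the robot and the scene stay as the last step left them, time stands still between calls to the robot, and variables do not carry over. Pictures are saved under pics/ and viewed, about 8 in all and at most 12, crops included, and the job is handed in when it is done.

```bash
mkdir -p pics; ls; python3 - <<'E'
from workcell import manip
import cv2,numpy as np
o=manip.get_obs();print({k:np.round(v,3).tolist() for k,v in o.items()})
ims=[]
for c in ["scene","side"]:
    im=manip.camera(c);cv2.imwrite(f"pics/{c}0.png",im[:,:,::-1]);ims.append(im)
    i=manip.camera_info(c);print(c,np.round(i["mtx"],1).tolist(),np.round(i["xyz"],4).tolist(),np.round(i["rotation"],4).tolist())
    for q in ["jig","pin","pin_holder","foam_blank","lid","tape_measure","screw_jar","sanding_block","marker"]:
        r=manip.recognise(c,q);print(q,[(np.round(d["bbox"]).tolist(),round(d["conf"],2)) for d in r[:2]])
E
```

```text
pics
{'clock': 0.0, 'joint_pos': [1.188, 0.333, -0.065, 1.461, 0.022, 1.35, -0.088], 'joint_velocities': [0.0, 0.0, 0.0, -0.001, 0.002, 0.001, 0.0], 'tau': [-0.001, -62.544, 0.048, -39.161, 0.016, 0.01, 0.0], 'position': [0.22, -0.585, 0.25], 'ee_rot': [0.984, 0.179, -0.0, -0.001], 'ft_force': [0.433, 0.462, -0.13], 'torque': [0.004, 0.041, 0.027], 'grip_width': 0.996}
scene [[444.5, 0.0, 258.1], [0.0, 444.5, 195.7], [0.0, 0.0, 1.0]] [-0.0047, 0.9527, 1.0279] [-0.2515, 0.8784, -0.3903, 0.1134]
jig [([233.0, 137.0, 306.0, 239.0], 0.81), ([334.0, 147.0, 337.0, 162.0], 0.67)]
pin [([335.0, 147.0, 337.0, 161.0], 0.36)]
pin_holder [([326.0, 149.0, 348.0, 173.0], 0.65), ([238.0, 139.0, 259.0, 200.0], 0.52)]
foam_blank [([237.0, 250.0, 249.0, 275.0], 0.58)]
lid [([236.0, 140.0, 260.0, 198.0], 0.77)]
tape_measure [([167.0, 288.0, 216.0, 304.0], 0.63)]
screw_jar [([276.0, 136.0, 295.0, 162.0], 0.66)]
sanding_block [([197.0, 321.0, 242.0, 367.0], 0.8)]
marker [([166.0, 288.0, 217.0, 306.0], 0.63)]
side [[457.7, 0.0, 257.8], [0.0, 457.7, 194.0], [0.0, 0.0, 1.0]] [0.555, -0.9194, 0.7875] [0.8883, -0.0078, -0.0024, -0.4592]
jig [([201.0, 135.0, 288.0, 240.0], 0.96)]
pin [([199.0, 294.0, 211.0, 317.0], 0.56), ([240.0, 140.0, 266.0, 158.0], 0.28)]
pin_holder [([192.0, 297.0, 225.0, 340.0], 0.78)]
foam_blank [([222.0, 166.0, 241.0, 187.0], 0.76)]
lid [([268.0, 135.0, 281.0, 212.0], 0.84)]
tape_measure [([289.0, 164.0, 318.0, 189.0], 0.7), ([203.0, 136.0, 287.0, 243.0], 0.38)]
screw_jar [([278.0, 271.0, 309.0, 317.0], 0.76), ([198.0, 127.0, 217.0, 149.0], 0.23)]
sanding_block [([200.0, 126.0, 219.0, 150.0], 0.77)]
marker [([239.0, 142.0, 263.0, 158.0], 0.62)]
```

View pics/scene0.png

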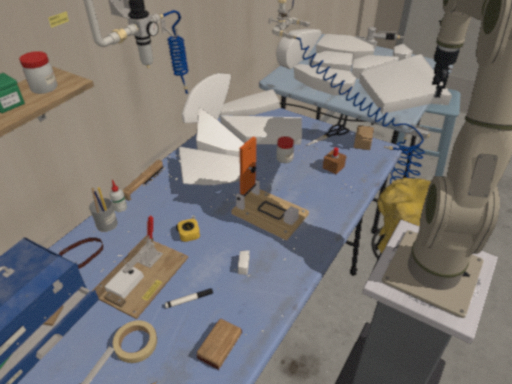

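View pics/side0.png

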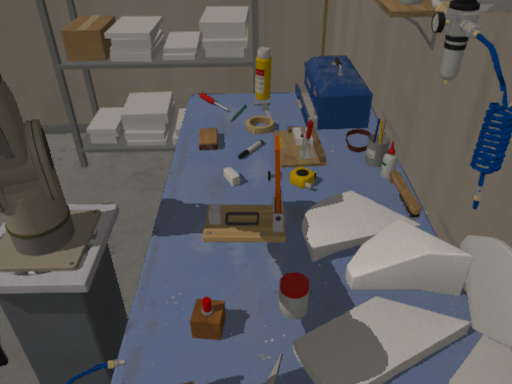

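The scene picture shows the jig at about (270,210), the foam at (243,262) and the holder with the pin at (335,160). In the side picture the jig is at (245,222), the foam at (232,176) and the pin at (206,304), with the lid upright. I'll turn these into coarse positions and enlarge the side view.

```bash
cat > h.py <<'E'
from workcell import manip
import cv2,numpy as np
from scipy.spatial.transform import Rotation as R
def plane(info,uv,z):
    d=R.from_quat(info["rotation"]).as_matrix()@np.linalg.inv(info["mtx"])@np.array([*uv,1.]);p=np.array(info["xyz"])
    return p+d*(z-p[2])/d[2]
def proj(info,P):
    c=(np.atleast_2d(P)-info["xyz"])@R.from_quat(info["rotation"]).as_matrix()
    q=c@np.array(info["mtx"]).T; return q[:,:2]/q[:,2:]
def obs():
    o=manip.get_obs(); r=R.from_quat(o["ee_rot"]).as_matrix()
    print("t",round(o["clock"],2),"pos",np.round(o["position"],4),"tool x",np.round(r[:,0],3),"y",np.round(r[:,1],3),"z",np.round(r[:,2],3),"F",np.round(o["ft_force"],1),"w",round(o["grip_width"],3)); return o
def goto(p,yaw=None):
    """shift (full-scale fractions, tool axes) and turn to reach p, tool down, jaws (tool y) along yaw"""
    o=manip.get_obs(); r=R.from_quat(o["ee_rot"]).as_matrix()
    s=r.T@(np.array(p)-o["position"])/.15
    print("shift",np.round(s,3))
    if yaw is not None:
        for k in (0,np.pi):
            y=np.array([np.cos(yaw+k),np.sin(yaw+k),0]);z=np.array([0,0,-1]);x=np.cross(y,z)
            print("rot",np.round(R.from_matrix(r.T@np.c_[x,y,z]).as_rotvec()/2,3))
E
python3 - <<'E'
from h import *
s=manip.camera_info("side");c=manip.camera_info("scene")
for n,a,uv,z in [("foam",s,(231.5,177),.015),("foam",c,(243,262),.015),("pin",s,(205.5,302),.075),("pin",c,(335.5,154),.075),("hold",s,(208,319),.03),("jigc",s,(244,224),.02),("jigc",c,(270,211),.02),
 ("tape",s,(303,178),.02),("jar",s,(294,295),.04),("sand",s,(209,138),.02),("marker",s,(251,149),.01)]: print(n,np.round(plane(a,uv,z),3))
im=cv2.imread("pics/side0.png")[125:345,170:325]; a=cv2.resize(im,None,fx=2.6,fy=2.6,interpolation=3)
im=cv2.imread("pics/scene0.png")[130:280,220:350]; b=cv2.resize(im,None,fx=2.8,fy=2.8,interpolation=3)
o=np.zeros((a.shape[0],a.shape[1]+b.shape[1],3),np.uint8);o[:,:a.shape[1]]=a;o[:b.shape[0],a.shape[1]:]=b
cv2.imwrite("pics/c1.png",o);print(o.shape)
obs(); i=manip.camera_info("wrist");print(i)
E
```

```text
foam [0.479 0.263 0.015]
foam [0.478 0.27  0.015]
pin [ 0.448 -0.289  0.075]
pin [ 0.441 -0.276  0.075]
hold [ 0.451 -0.295  0.03 ]
jigc [0.521 0.026 0.02 ]
jigc [0.518 0.049 0.02 ]
tape [0.697 0.243 0.02 ]
jar [ 0.632 -0.243  0.04 ]
sand [0.391 0.508 0.02 ]
marker [0.539 0.443 0.01 ]
(572, 767, 3)
t 1.0 pos [ 0.22   -0.585   0.2503] tool x [0.936 0.352 0.   ] y [ 0.352 -0.936  0.   ] z [ 0. -0. -1.] F [-0.3 -0.2  0.1] w 0.997
{'mtx': array([[339.25642377,   0.        , 255.21948342],
       [  0.        , 339.25642377, 188.80100509],
       [  0.        ,   0.        ,   1.        ]]), 'xyz': array([ 0.28370149, -0.56025996,  0.37441215]), 'rotation': array([ 0.81505377, -0.56338228, -0.07705774,  0.11112994])}
```

View pics/c1.png

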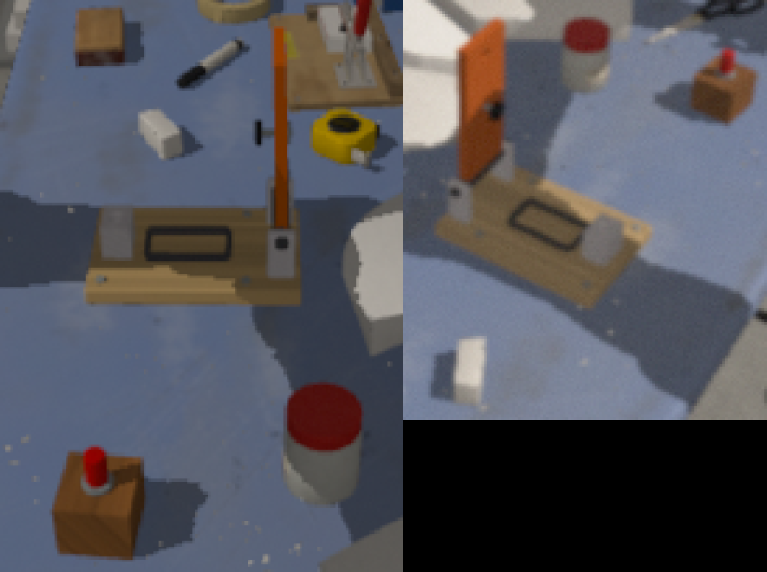

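The enlarged side view shows the jig nearly square to the world. The pin stands in its holder on the right, and the foam's length is skewed. Next I go over the pin, jig and foam in turn and take wrist pictures.

```bash
python3 -m jog '[{"offset":[0.297,-0.194,0],"rotation":[0,0,0],"fingers":1},{"offset":[0.297,-0.194,0],"rotation":[0,0,0],"fingers":1},{"offset":[0.297,-0.194,0],"rotation":[0,0,0],"fingers":1},{"offset":[0.297,-0.194,0],"rotation":[0,0,0],"fingers":1},{"offset":[0.297,-0.194,0],"rotation":[0,0,0],"fingers":1},{"offset":[0.297,-0.194,0],"rotation":[0,0,0],"fingers":1},{"offset":[0.297,-0.194,0],"rotation":[0,0,0],"fingers":1},{"offset":[0,0,0],"rotation":[0,0,0],"fingers":1}]'
python3 - <<'E'
from h import *
obs();i=manip.camera_info("wrist");im=manip.camera("wrist");cv2.imwrite("pics/w_pin.png",im[:,:,::-1]);np.save("w_pin.npy",i,allow_pickle=True)
for q in ["pin","pin_holder"]: print(q,[(np.round(d["bbox"],1).tolist(),round(d["conf"],2)) for d in manip.recognise("wrist",q)[:2]])
goto([.42,.03,.32],yaw=np.pi)
E
```

```text
clock: 2.0
position: [0.4428, -0.2804, 0.2507]
ee_rot: [0.983, 0.183, 0.001, -0.0]
ft_force: [0.6, -0.4, 0.3]
grip_width: 0.998
t 2.0 pos [ 0.4428 -0.2804  0.2507] tool x [0.933 0.359 0.001] y [ 0.359 -0.933 -0.   ] z [ 0.001  0.001 -1.   ] F [ 0.6 -0.4  0.3] w 0.998
pin [([253.6, 150.7, 283.6, 180.3], 0.66)]
pin_holder [([227.0, 118.7, 312.3, 204.8], 0.88)]
shift [ 0.615 -2.015 -0.466]
rot [ 0.    -0.     0.965]
rot [ 0.     0.    -0.606]
```

```bash
python3 -m jog '[{"offset":[0.11,-0.336,-0.055],"rotation":[0,0,0],"fingers":1},{"offset":[0.11,-0.336,-0.055],"rotation":[0,0,0],"fingers":1},{"offset":[0.11,-0.336,-0.055],"rotation":[0,0,0],"fingers":1},{"offset":[0.11,-0.336,-0.055],"rotation":[0,0,0],"fingers":1},{"offset":[0.11,-0.336,-0.055],"rotation":[0,0,0],"fingers":1},{"offset":[0.11,-0.336,-0.055],"rotation":[0,0,0],"fingers":1},{"offset":[0,0,0],"rotation":[0,0,0],"fingers":1}]'
python3 - <<'E'
from h import *
obs();i=manip.camera_info("wrist");im=manip.camera("wrist");cv2.imwrite("pics/w_jig.png",im[:,:,::-1]);np.save("w_jig.npy",i,allow_pickle=True)
for q in ["jig","lid"]: print(q,[(np.round(d["bbox"],1).tolist(),round(d["conf"],2)) for d in manip.recognise("wrist",q)[:2]])
goto([.45,.26,.25],yaw=np.pi)
E
```

```text
clock: 3.02
position: [0.4265, 0.0358, 0.3009]
ee_rot: [0.984, 0.181, 0.001, 0.0]
ft_force: [1.3, -0.3, 0.3]
grip_width: 1.001
t 3.02 pos [0.4265 0.0358 0.3009] tool x [0.935 0.356 0.002] y [ 0.356 -0.935  0.001] z [ 0.002 -0.    -1.   ] F [ 1.3 -0.3  0.3] w 1.001
jig [([186.9, 0.1, 372.4, 178.5], 0.71)]
lid [([187.1, 1.3, 373.0, 178.1], 0.31)]
shift [ 0.679 -1.372  0.331]
rot [ 0.    -0.     0.964]
rot [ 0.     0.    -0.607]
```

```bash
python3 -m jog '[{"offset":[0.136,-0.28,0.066],"rotation":[0,0,0],"fingers":1},{"offset":[0.136,-0.28,0.066],"rotation":[0,0,0],"fingers":1},{"offset":[0.136,-0.28,0.066],"rotation":[0,0,0],"fingers":1},{"offset":[0.136,-0.28,0.066],"rotation":[0,0,0],"fingers":1},{"offset":[0.136,-0.28,0.066],"rotation":[0,0,0],"fingers":1},{"offset":[0,0,0],"rotation":[0,0,0],"fingers":1}]'
python3 - <<'E'
from h import *
obs();i=manip.camera_info("wrist");im=manip.camera("wrist");cv2.imwrite("pics/w_foam.png",im[:,:,::-1]);np.save("w_foam.npy",i,allow_pickle=True)
for q in ["foam_blank"]: print(q,[(np.round(d["bbox"],1).tolist(),round(d["conf"],2)) for d in manip.recognise("wrist",q)[:2]])
l=lambda n:cv2.imread(f"pics/w_{n}.png")
j=cv2.resize(l("jig")[0:200,140:400],None,fx=2,fy=2,interpolation=3)  # 520x400
f=cv2.resize(l("foam")[60:300,160:400],(280,280)); f=cv2.resize(l("foam")[80:280,150:400],None,fx=1.12,fy=1.12)
p=cv2.resize(l("pin")[100:220,200:340],(280,240),interpolation=3)
o=np.zeros((600,800,3),np.uint8);o[:400,:520]=j;o[:240,520:800]=p;o[250:250+f.shape[0],520:800]=f[:,:280]
cv2.imwrite("pics/c2.png",o)
E
```

```text
clock: 3.92
position: [0.4477, 0.2672, 0.2487]
ee_rot: [0.984, 0.18, -0.002, -0.001]
ft_force: [-0.1, 0.1, 0.1]
grip_width: 1.003
t 3.92 pos [0.4477 0.2672 0.2487] tool x [ 0.935  0.354 -0.003] y [ 0.354 -0.935 -0.002] z [-0.003  0.001 -1.   ] F [-0.1  0.1  0.1] w 1.003
foam_blank [([231.9, 113.4, 298.6, 148.4], 0.64)]
```

View pics/c2.png

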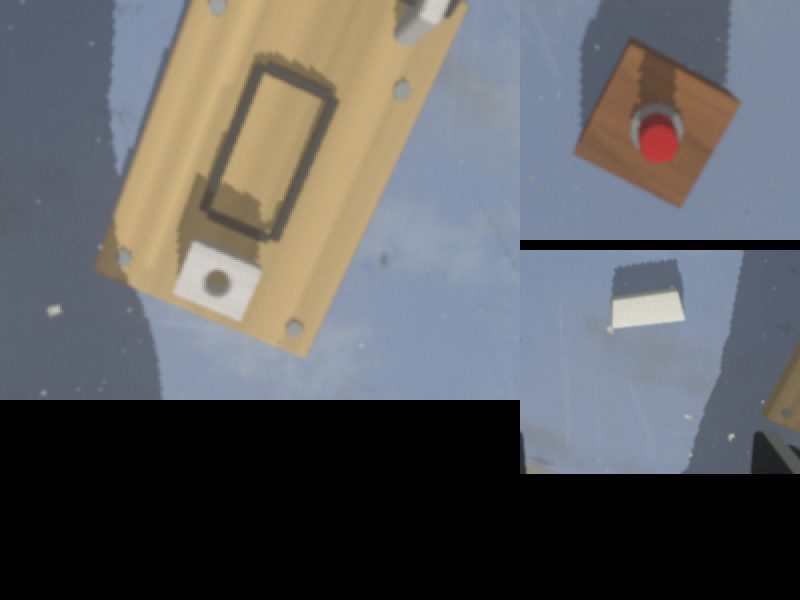

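The composite shows:
- Post hole at raw pixel (248,141) in the jig picture.
- Nest corners are clear.
- Pin knob at about (269,168) in the pin picture.
- Foam is a white box near (265,131) in the foam picture.

I'll fit these to get poses.

```bash
python3 - <<'E'
from h import *
from scipy.optimize import minimize
ld=lambda n:np.load(f"w_{n}.npy",allow_pickle=True).item()
# jig: fit x,y,yaw to all features
i=ld("jig"); h=lambda c:(np.array(c)-.5)/2+[140.25,.25]
J=[((217,283),(-72,0,58)),((196,241),(-57,20,58)),((262,265),(-57,-20,58)),((243,321),(-87,-20,58)),((174,293),(-87,20,58)),
((256,66),(45,25,28)),((338,98),(45,-25,28)),((275,241),(-45,-25,28)),((203,208),(-45,25,28)),((305,356),(-100,-70,20))]
uv=np.array([h(a) for a,_ in J]);P=np.array([b for _,b in J])/1e3
def w(v): return P@R.from_euler("z",v[2]).as_matrix().T+[v[0],v[1],0]
f=lambda v:(np.sqrt(1+((proj(i,w(v))-uv)**2).sum(1))).sum()
r=minimize(f,[.51,.03,0],method="Nelder-Mead",options=dict(xatol=1e-5,fatol=1e-5,maxiter=4000));print("jig",r.x,"res px",np.round(proj(i,w(r.x))-uv,1).tolist())
print("hole by ray",plane(i,uv[0],.058), "expect",w(r.x)[0])
# pin
i=ld("pin"); g=lambda c:(np.array(c)-[520,0])/2+[200,100]
cs=[plane(i,g(c),.052)[:2] for c in [(629,38),(740,101),(681,207),(574,153)]];print("holder",np.mean(cs,0),np.round(cs,3).tolist())
im=cv2.cvtColor(cv2.imread("pics/w_pin.png"),cv2.COLOR_BGR2HSV).astype(int)
m=((im[...,0]<6)|(im[...,0]>174))&(im[...,1]>190)&(im[...,2]>90);m[:100]=0;m[220:]=0;m[:,:200]=0;m[:,340:]=0
ys,xs=np.nonzero(m);print("red",xs.mean(),ys.mean(),m.sum(),"pin mid knob",plane(i,(xs.mean(),ys.mean()),.071))
# foam
i=ld("foam");im=cv2.cvtColor(cv2.imread("pics/w_foam.png"),cv2.COLOR_BGR2HSV).astype(int)
m=((im[...,1]<60)&(im[...,2]>130)).astype(np.uint8)
n,l,s,_=cv2.connectedComponentsWithStats(m);k=l[130,265];m=(l==k).astype(np.uint8);print("foam comp",k,s[k])
B=np.array([[a,b,c] for a in(-.015,.015) for b in(-.035,.035) for c in(0,.03)])
def ov(v):
    q=proj(i,B@R.from_euler("z",v[2]).as_matrix().T+[v[0],v[1],0])
    t=np.zeros(m.shape,np.uint8);cv2.fillConvexPoly(t,cv2.convexHull(np.round(q*16).astype(np.int32)),1,shift=4)
    return (t^m).sum()
best=min((minimize(ov,[.479,.265,y],method="Nelder-Mead",options=dict(initial_simplex=[[.479,.265,y],[.489,.265,y],[.479,.275,y],[.479,.265,y+.3]])) for y in np.arange(-.2,1.6,.3)),key=lambda r:r.fun)
print("foam",best.x,best.fun,m.sum())
E
```

```text
jig [ 0.51522676  0.04830256 -0.02244998] res px [[0.6, -0.9], [-1.1, -0.1], [0.6, 2.2], [-0.6, -0.3], [-0.2, -0.0], [0.7, -5.9], [2.1, -3.0], [0.9, 3.3], [-3.5, 2.9], [1.4, 1.3]]
hole by ray [0.44213535 0.05019192 0.058     ] expect [0.4432449  0.04991883 0.058     ]
holder [ 0.45124762 -0.28948012] [[0.486, -0.262], [0.477, -0.322], [0.418, -0.316], [0.424, -0.257]]
red nan nan 0 pin mid knob [nan nan nan]
foam comp 4 [    0     0   354   358 61763]
foam [0.34875844 0.34366742 0.28097238] 59285.0 61763<stdin>:18: RuntimeWarning: Mean of empty slice.
  ret = ret.dtype.type(ret / rcount)
```

```bash
python3 - <<'E'
from h import *
from scipy.optimize import minimize
ld=lambda n:np.load(f"w_{n}.npy",allow_pickle=True).item()
i=ld("pin");im=cv2.imread("pics/w_pin.png").astype(int);print(im[168,269],im[155,269])
m=(im[...,2]>130)&(im[...,1]<75)&(im[...,0]<75);m[:100]=0;m[220:]=0;m[:,:200]=0;m[:,340:]=0
ys,xs=np.nonzero(m);print("red",xs.mean(),ys.mean(),m.sum(),"pin mid knob",plane(i,(xs.mean(),ys.mean()),.071))
i=ld("foam");im=cv2.imread("pics/w_foam.png").astype(int);print(im[131,265],im[131,220],im[115,265])
m=(im[...,2]>im[...,0]-15)&(im[...,2]>140);m=m.astype(np.uint8)
n,l,s,_=cv2.connectedComponentsWithStats(m);k=l[131,265];m=(l==k).astype(np.uint8);print("foam comp",k,s[k])
B=np.array([[a,b,c] for a in(-.015,.015) for b in(-.035,.035) for c in(0,.03)])
def ov(v):
    q=proj(i,B@R.from_euler("z",v[2]).as_matrix().T+[v[0],v[1],0])
    t=np.zeros(m.shape,np.uint8);cv2.fillConvexPoly(t,cv2.convexHull(np.round(q*16).astype(np.int32)),1,shift=4)
    return (t^m).sum()
for y in np.arange(-.2,1.6,.4):
    r=minimize(ov,[.479,.265,y],method="Nelder-Mead",options=dict(initial_simplex=[[.479,.265,y],[.489,.265,y],[.479,.275,y],[.479,.265,y+.3]]))
    print("foam",r.x,r.fun,m.sum())
E
```

```text
[ 57  59 178] [89 91 95]
red 268.9125874125874 171.26223776223776 286 pin mid knob [ 0.44776585 -0.29103559  0.071     ]
[198 211 213] [168 146 132] [117 103  95]
foam comp 4 [ 227  117   71   39 1745]
foam [0.47458385 0.27378995 0.51775642] 591.0 1745
foam [0.47509525 0.27288939 0.51404023] 590.0 1745
foam [0.47534811 0.27372252 0.5589682 ] 579.0 1745
foam [0.47552478 0.27388195 0.56214161] 578.0 1745
foam [0.4749921 0.274295  0.5879536] 582.0 1745
```

```bash
python3 -m jog '[{"offset":[0.17,0.045,0.1],"rotation":[0,0,-0.09],"fingers":1},{"offset":[0,0,0.1],"rotation":[0,0,-0.09],"fingers":1},{"offset":[0,0,0.1],"rotation":[0,0,-0.09],"fingers":1},{"offset":[0,0,0.1],"rotation":[0,0,-0.09],"fingers":1},{"offset":[0,0,0],"rotation":[0,0,-0.09],"fingers":1},{"offset":[0,0,0],"rotation":[0,0,-0.09],"fingers":1},{"offset":[0,0,0],"rotation":[0,0,-0.09],"fingers":1},{"offset":[0,0,0],"rotation":[0,0,-0.09],"fingers":1}]'
python3 -m jog '[{"offset":[0,0,0],"rotation":[0,0,-0.09],"fingers":1},{"offset":[0,0,0],"rotation":[0,0,0],"fingers":1}]'
python3 - <<'E'
from h import *
obs();i=manip.camera_info("wrist");im=manip.camera("wrist");cv2.imwrite("pics/w_foam2.png",im[:,:,::-1]);np.save("w_foam2.npy",i,allow_pickle=True)
b=manip.recognise("wrist","foam_blank");print(b[:1])
m=im.astype(int);m=((m[...,0]>m[...,2]-15)&(m[...,0]>140)).astype(np.uint8)
n,l,s,c=cv2.connectedComponentsWithStats(m)
for k in range(1,n):
    if s[k,4]>300: print(s[k],c[k],cv2.minAreaRect(np.argwhere(l==k)[:,::-1].astype(np.float32)))
E
```

```text
clock: 5.03
position: [0.4754, 0.2656, 0.1902]
ee_rot: [0.621, 0.784, -0.001, 0.001]
ft_force: [0.5, -0.0, -0.5]
grip_width: 1.002
clock: 5.28
position: [0.4752, 0.2661, 0.1901]
ee_rot: [0.551, 0.835, -0.001, 0.0]
ft_force: [-0.5, -0.0, -0.1]
grip_width: 1.001
t 5.28 pos [0.4752 0.2661 0.1901] tool x [-0.394  0.919 -0.001] y [ 0.919  0.394 -0.   ] z [ 0.    -0.001 -1.   ] F [-0.5 -0.  -0.1] w 1.001
[{'bbox': [243.5, 125.4, 281.5, 209.1], 'conf': 0.62}]
[ 448   45   64  125 1927] [487.27451998 108.40633108] ((490.364013671875, 112.60723876953125), (26.02798843383789, 139.08346557617188), 27.299571990966797)
[ 242  132   37   78 2225] [259.75191011 170.56044944] ((260.3489074707031, 169.4545135498047), (77.66883850097656, 31.378089904785156), 84.95755004882812)
[ 463  137   49   56 1347] [490.26057906 166.67631774] ((494.68328857421875, 161.38687133789062), (51.32493209838867, 47.490692138671875), 19.653823852539062)
[ 417  238   88   71 3038] [460.43186307 267.69749835] ((461.2307434082031, 273.8018798828125), (69.0528793334961, 83.0009994506836), 81.34745788574219)
```

View pics/w_foam2.png

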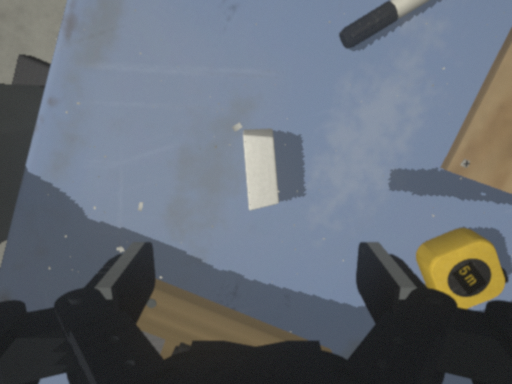

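The foam's top face has corners near (244,129), (273,130), (278,204) and (250,210), almost in line with the tool's x axis.

```bash
python3 - <<'E'
from h import *
i=np.load("w_foam2.npy",allow_pickle=True).item()
c=np.array([plane(i,p,.03)[:2] for p in [(244,129),(273,130),(278,204),(250,210)]]);print(np.round(c,4).tolist(),c.mean(0))
print([np.linalg.norm(c[k]-c[k-1]).round(4) for k in range(4)])
d=(c[0]+c[1]-c[2]-c[3]);a=np.arctan2(d[1],d[0]);print("len angle",np.degrees(a))
for y in np.degrees([a]): goto([*c.mean(0),.029],yaw=np.radians(y-90))
E
```

```text
[[0.4509, 0.3002], [0.4734, 0.3089], [0.5037, 0.2518], [0.4832, 0.2369]] [0.4778028  0.27446711]
[np.float64(0.0711), np.float64(0.0241), np.float64(0.0647), np.float64(0.0253)]
len angle 117.46930469708352
shift [0.039 0.038 1.075]
rot [-0.     0.    -0.038]
rot [1.000e-03 0.000e+00 1.532e+00]
```

```bash
python3 -m jog '[{"offset":[0.039,0.038,0.2],"rotation":[0,0,-0.038],"fingers":1},{"offset":[0,0,0.3],"rotation":[0,0,0],"fingers":1},{"offset":[0,0,0.3],"rotation":[0,0,0],"fingers":1},{"offset":[0,0,0.255],"rotation":[0,0,0],"fingers":1},{"offset":[0,0,0],"rotation":[0,0,0],"fingers":-0.5},{"offset":[0,0,0],"rotation":[0,0,0],"fingers":-1},{"offset":[0,0,0],"rotation":[0,0,0],"fingers":-1},{"offset":[0,0,0],"rotation":[0,0,0],"fingers":-1}]' 20
python3 -m jog '[{"offset":[0,0,0],"rotation":[0,0,0],"fingers":-1},{"offset":[0,0,0],"rotation":[0,0,0],"fingers":-1}]'
python3 -c "
from h import *
obs();i=manip.camera('wrist');cv2.imwrite('pics/w3.png',i[:,:,::-1])"
```

```text
clock: 6.38
position: [0.4781, 0.2765, 0.0338]
ee_rot: [0.517, 0.856, 0.001, 0.001]
ft_force: [-0.9, -1.0, 7.6]
grip_width: 0.307
clock: 6.62
position: [0.4781, 0.2765, 0.0338]
ee_rot: [0.517, 0.856, 0.001, 0.001]
ft_force: [-1.1, -1.5, 7.9]
grip_width: 0.299
t 6.62 pos [0.4781 0.2765 0.0338] tool x [-0.466  0.885 -0.001] y [0.885 0.466 0.002] z [ 0.002  0.    -1.   ] F [-1.1 -1.5  7.9] w 0.299
```

```bash
python3 -m jog '[{"offset":[0,0,-0.2],"rotation":[0,0,0],"fingers":-1},{"offset":[0,0,-0.25],"rotation":[0,0,-0.09],"fingers":-1},{"offset":[0,0,-0.25],"rotation":[0,0,-0.09],"fingers":-1},{"offset":[0,0,0],"rotation":[0,0,-0.09],"fingers":-1},{"offset":[0,0,0],"rotation":[0,0,-0.09],"fingers":-1},{"offset":[0,0,0],"rotation":[0,0,-0.09],"fingers":-1},{"offset":[0,0,0],"rotation":[0,0,-0.082],"fingers":-1},{"offset":[0,0,0],"rotation":[0,0,0],"fingers":-1}]'
python3 - <<'E'
from h import *
obs();i=manip.camera('wrist');cv2.imwrite('pics/w3.png',i[:,:,::-1])
goto([.515,.048,.13],yaw=np.pi/2-.0224)
E
```

```text
clock: 7.68
position: [0.4773, 0.2761, 0.1376]
ee_rot: [0.012, 1.0, 0.0, 0.0]
ft_force: [-0.0, -0.3, -0.1]
grip_width: 0.302
t 7.67 pos [0.4773 0.2761 0.1376] tool x [-1.     0.023 -0.   ] y [0.023 1.    0.001] z [ 0.     0.001 -1.   ] F [-0.  -0.3 -0.1] w 0.302
shift [-0.291 -1.514  0.05 ]
rot [ 0.     0.    -0.002]
rot [ 0.    -0.     1.569]
```

View pics/w3.png

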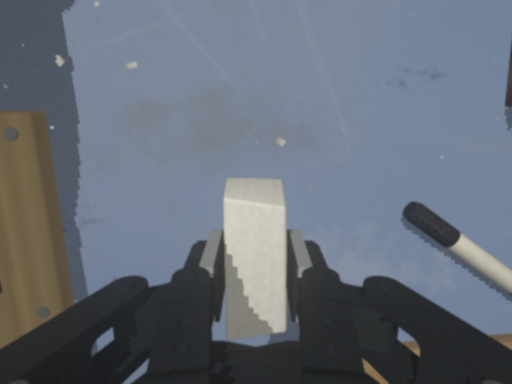

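The foam is held aligned, with its far top edge at rows ~198-207. I'll check its offset along the fingers' plane.

```bash
python3 - <<'E'
from h import *
i=manip.camera_info("wrist");o=manip.get_obs();r=R.from_quat(o["ee_rot"])
for p in [(225,199),(285,207),(227,337),(286,331)]: print(p,np.round(r.inv().apply(plane(i,p,.134)-o["position"]),4))
for p in [(225,180),(282,180)]: print("bottom",p,np.round(r.inv().apply(plane(i,p,.104)-o["position"]),4))
E
```

```text
(225, 199) [ 0.028  -0.0109  0.0035]
(285, 207) [0.0248 0.0128 0.0035]
(227, 337) [-0.0361 -0.0115  0.0035]
(286, 331) [-0.033   0.0146  0.0035]
bottom (225, 180) [ 0.0283 -0.0135  0.0335]
bottom (282, 180) [0.0283 0.0138 0.0335]
```

```bash
python3 -m jog '[{"offset":[-0.058,-0.302,0.01],"rotation":[0,0,0],"fingers":-1},{"offset":[-0.058,-0.302,0.01],"rotation":[0,0,0],"fingers":-1},{"offset":[-0.058,-0.302,0.01],"rotation":[0,0,0],"fingers":-1},{"offset":[-0.058,-0.302,0.01],"rotation":[0,0,0],"fingers":-1},{"offset":[-0.058,-0.302,0.01],"rotation":[0,0,0],"fingers":-1},{"offset":[0,0,0],"rotation":[0,0,0],"fingers":-1}]'
python3 - <<'E'
from h import *
obs();np.save("w4.npy",manip.camera_info("wrist"),allow_pickle=True);i=manip.camera('wrist');cv2.imwrite('pics/w4.png',i[:,:,::-1])
E
```

```text
clock: 8.48
position: [0.5165, 0.0445, 0.1293]
ee_rot: [0.016, 1.0, -0.001, -0.0]
ft_force: [-0.3, 1.0, 0.2]
grip_width: 0.306
t 8.47 pos [0.5165 0.0445 0.1293] tool x [-0.999  0.032  0.   ] y [ 0.032  0.999 -0.002] z [-0.    -0.002 -1.   ] F [-0.3  1.   0.2] w 0.306
```

View pics/w4.png

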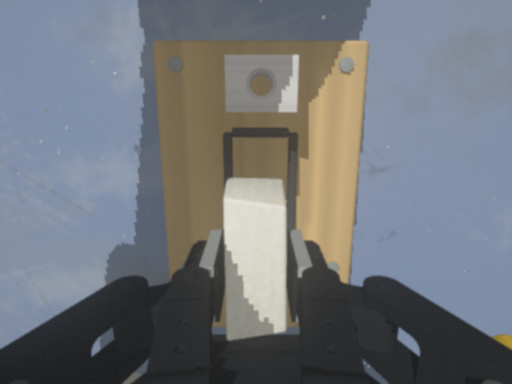

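The jig seen from here: post hole at (261,83), post top corners (225,54) to (298,111), and the nest's far wall at row ~128, columns 223-298. I'll refine the jig pose from this.

```bash
python3 - <<'E'
from h import *
from scipy.optimize import minimize
i=np.load("w4.npy",allow_pickle=True).item()
J=[((261,83),(-72,0,58)),((225,112),(-57,-20,58)),((298,111),(-57,20,58)),((299,54),(-87,20,58)),((225,54),(-87,-20,58)),
((232,128),(-45,-20,28)),((290,128),(-45,20,28)),((298,134),(-45,25,28)),((223,134),(-45,-25,28)),((153,41),(-100,-70,20)),((368,41),(-100,70,20))]
J=[j for k,j in enumerate(J) if k not in(5,6)]
uv=np.array([a for a,_ in J],float);P=np.array([b for _,b in J])/1e3
def w(v,P=P): return P@R.from_euler("z",v[2]).as_matrix().T+[v[0],v[1],0]
f=lambda v:(np.sqrt(1+((proj(i,w(v))-uv)**2).sum(1))).sum()
r=minimize(f,[.515,.048,-.022],method="Nelder-Mead",options=dict(xatol=1e-5,fatol=1e-5,maxiter=4000));print("jig",r.x,np.round(proj(i,w(r.x))-uv,1).tolist())
print("hole",w(r.x)[0])
for v in [r.x]:
    t=w(v,np.array([[-.005,0,.054]]))[0];print(t);goto(t,yaw=np.pi/2+v[2])
E
```

```text
jig [ 0.51534101  0.04907008 -0.02982325] [[0.6, 1.0], [0.9, -0.1], [-1.0, 0.9], [-0.2, 0.8], [-0.5, 0.9], [0.7, -5.7], [-0.4, -5.6], [-2.2, -1.1], [2.8, -1.4]]
hole [0.44337303 0.05121703 0.058     ]
[0.51034324 0.04921917 0.054     ]
shift [0.038 0.013 0.504]
rot [-0.     0.     0.001]
rot [-0.   -0.   -1.57]
```

```bash
python3 -m jog '[{"offset":[0.038,0.015,0.1],"rotation":[0,0,0],"fingers":-1},{"offset":[0,0,0.15],"rotation":[0,0,0],"fingers":-1},{"offset":[0,0,0.15],"rotation":[0,0,0],"fingers":-1},{"offset":[0,0,0.1],"rotation":[0,0,0],"fingers":-1},{"offset":[0,0,0],"rotation":[0,0,0],"fingers":-1}]'
python3 - <<'E'
from h import *
o=obs();cv2.imwrite('pics/w5.png',manip.camera('wrist')[:,:,::-1])
E
```

```text
clock: 9.15
position: [0.5096, 0.0515, 0.0532]
ee_rot: [0.011, 1.0, 0.0, -0.001]
ft_force: [0.7, -0.1, 0.3]
grip_width: 0.305
t 9.15 pos [0.5096 0.0515 0.0532] tool x [-1.     0.021  0.001] y [0.021 1.    0.   ] z [-0.001  0.    -1.   ] F [ 0.7 -0.1  0.3] w 0.305
```

View pics/w5.png

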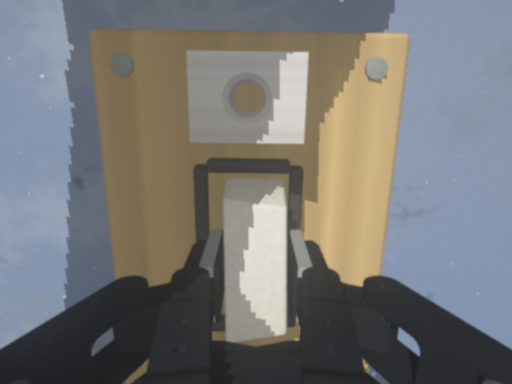

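The foam is inside the nest walls (inner columns 208-290, foam 223-286), with no side contact force. I'll nudge it 2 mm sideways and let go.

```bash
python3 -m jog '[{"offset":[0,-0.013,0.01],"rotation":[0,0,0],"fingers":-1},{"offset":[0,0,0],"rotation":[0,0,0],"fingers":-1},{"offset":[0,0,0],"rotation":[0,0,0],"fingers":0},{"offset":[0,0,0],"rotation":[0,0,0],"fingers":0},{"offset":[0,0,0],"rotation":[0,0,0],"fingers":0},{"offset":[0,0,-0.1],"rotation":[0,0,0],"fingers":0.3},{"offset":[0,0,-0.25],"rotation":[0,0,0],"fingers":0.3},{"offset":[0,0,-0.3],"rotation":[0,0,0],"fingers":0.3}]'
python3 - <<'E'
from h import *
o=obs();cv2.imwrite('pics/w6.png',manip.camera('wrist')[:,:,::-1]);cv2.imwrite('pics/s6.png',manip.camera('side')[:,:,::-1])
a=cv2.imread('pics/w6.png');b=cv2.resize(cv2.imread('pics/s6.png')[120:250,190:300],None,fx=2.6,fy=2.6,interpolation=3)
c=np.zeros((384,800,3),np.uint8);c[:,:512]=a;c[:b.shape[0],512:512+b.shape[1]]=b;cv2.imwrite('pics/c6.png',c)
E
```

```text
clock: 10.2
position: [0.5096, 0.0493, 0.1521]
ee_rot: [0.011, 1.0, 0.0, -0.0]
ft_force: [-0.0, -0.0, -0.2]
grip_width: 0.654
t 10.2 pos [0.5096 0.0493 0.1521] tool x [-1.     0.021  0.001] y [0.021 1.    0.   ] z [-0.001  0.    -1.   ] F [-0.  -0.  -0.2] w 0.654
```

View pics/c6.png

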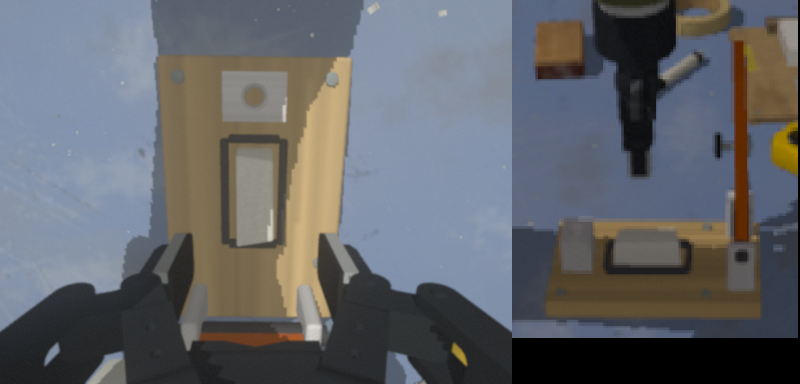

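The foam lies flat in the nest, released, and the lid is upright. Next I rise with the fingers shut and go behind the lid.

```bash
python3 -m jog '[{"offset":[0.05,0,-0.4],"rotation":[0,0,0],"fingers":-1},{"offset":[0,0,-0.4],"rotation":[0,0,0],"fingers":-1},{"offset":[0,0,-0.4],"rotation":[0,0,0],"fingers":-1},{"offset":[-0.36,-0.01,0],"rotation":[0,0,0],"fingers":-1},{"offset":[-0.36,-0.01,0],"rotation":[0,0,0],"fingers":-1},{"offset":[-0.36,-0.01,0],"rotation":[0,0,0],"fingers":-1},{"offset":[0,0,0],"rotation":[0,0,0],"fingers":-1},{"offset":[0,0,0],"rotation":[0,0,0],"fingers":-1}]'
python3 - <<'E'
from h import *
o=obs();cv2.imwrite('pics/s7.png',manip.camera('side')[:,:,::-1])
b=cv2.resize(cv2.imread('pics/s7.png')[60:250,190:340],None,fx=3,fy=3,interpolation=3)
cv2.imwrite('pics/c7.png',b)
E
```

```text
clock: 11.3
position: [0.6571, 0.0423, 0.3325]
ee_rot: [0.01, 1.0, 0.001, 0.001]
ft_force: [0.3, 1.0, 0.0]
grip_width: 0.001
t 11.3 pos [0.6571 0.0423 0.3325] tool x [-1.     0.02  -0.001] y [0.02  1.    0.003] z [ 0.001  0.003 -1.   ] F [0.3 1.  0. ] w 0.001
```

View pics/c7.png

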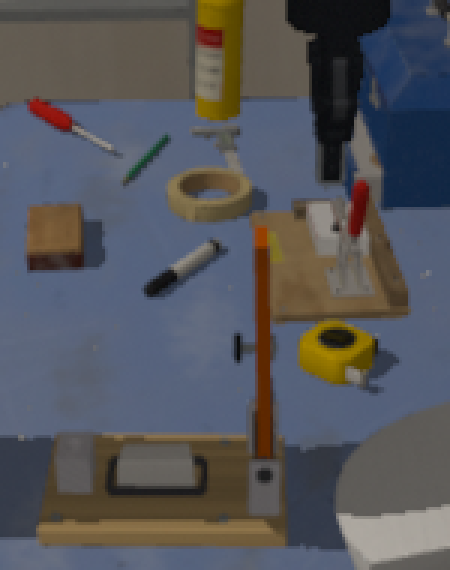

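The side view shows the upright lid left of the gripper with about 35 mm clear. I lower behind it, then push towards the robot.

```bash
python3 -m jog '[{"offset":[0,0.02,0.24],"rotation":[0,0,0],"fingers":-1},{"offset":[0,0,0.24],"rotation":[0,0,0],"fingers":-1},{"offset":[0,0,0.24],"rotation":[0,0,0],"fingers":-1},{"offset":[0.12,0,0],"rotation":[0,0,0],"fingers":-1},{"offset":[0.12,0,0],"rotation":[0,0,0],"fingers":-1},{"offset":[0.12,0,0],"rotation":[0,0,0],"fingers":-1},{"offset":[0.12,0,0],"rotation":[0,0,0],"fingers":-1},{"offset":[0.12,0,0],"rotation":[0,0,0],"fingers":-1}]'
python3 -m jog '[{"offset":[0.12,0,0],"rotation":[0,0,0],"fingers":-1},{"offset":[0.12,0,0],"rotation":[0,0,0],"fingers":-1},{"offset":[0.08,0,0],"rotation":[0,0,0],"fingers":-1},{"offset":[0,0,0],"rotation":[0,0,0],"fingers":-1}]'
python3 - <<'E'
from h import *
o=obs();cv2.imwrite('pics/s8.png',manip.camera('side')[:,:,::-1]);print(manip.recognise("side","lid")[:1])
E
```

```text
clock: 12.35
position: [0.5667, 0.0458, 0.2248]
ee_rot: [0.011, 1.0, -0.0, 0.002]
ft_force: [1.8, -0.8, -0.1]
grip_width: -0.0
clock: 12.85
position: [0.5189, 0.0467, 0.2244]
ee_rot: [0.011, 1.0, -0.001, 0.001]
ft_force: [0.7, -0.3, 0.7]
grip_width: 0.005
t 12.85 pos [0.5189 0.0467 0.2244] tool x [-1.     0.022 -0.002] y [ 0.022  1.    -0.002] z [ 0.002 -0.002 -1.   ] F [ 0.7 -0.3  0.7] w 0.005
[{'bbox': [225.2, 149.9, 281.7, 210.4], 'conf': 0.71}]
```

```bash
python3 -m jog '[{"offset":[0,0,-0.2],"rotation":[0,0,0],"fingers":-1},{"offset":[0.065,-0.36,0],"rotation":[0,0,0],"fingers":0},{"offset":[0.065,-0.36,0],"rotation":[0,0,0],"fingers":0},{"offset":[0.065,-0.36,0],"rotation":[0,0,0],"fingers":0.2},{"offset":[0.065,-0.36,0],"rotation":[0,0,0],"fingers":0.2},{"offset":[0.065,-0.36,0.1],"rotation":[0,0,0],"fingers":0.2},{"offset":[0.065,-0.36,0.2],"rotation":[0,0,0],"fingers":0.2},{"offset":[0,0,0],"rotation":[0,0,0],"fingers":0.2}]'
python3 - <<'E'
from h import *
o=obs();i=manip.camera_info("wrist");np.save("w9.npy",i,allow_pickle=True);cv2.imwrite('pics/w9.png',manip.camera('wrist')[:,:,::-1]);cv2.imwrite('pics/s9.png',manip.camera('side')[:,:,::-1])
print(manip.recognise("wrist","pin")[:1])
a=cv2.imread('pics/w9.png');b=cv2.resize(cv2.imread('pics/s9.png')[120:250,190:300],None,fx=2.6,fy=2.6,interpolation=3)
c=np.zeros((384,800,3),np.uint8);c[:,:512]=a;c[:b.shape[0],512:512+b.shape[1]]=b;cv2.imwrite('pics/c9.png',c)
E
```

```text
clock: 13.95
position: [0.4522, -0.2798, 0.2058]
ee_rot: [0.014, 1.0, 0.002, -0.001]
ft_force: [0.0, 0.9, 0.5]
grip_width: 0.598
t 13.95 pos [ 0.4522 -0.2798  0.2058] tool x [-1.     0.029  0.001] y [0.029 1.    0.004] z [-0.001  0.004 -1.   ] F [0.  0.9 0.5] w 0.598
[{'bbox': [225.0, 162.6, 259.2, 196.4], 'conf': 0.82}]
```

View pics/c9.png

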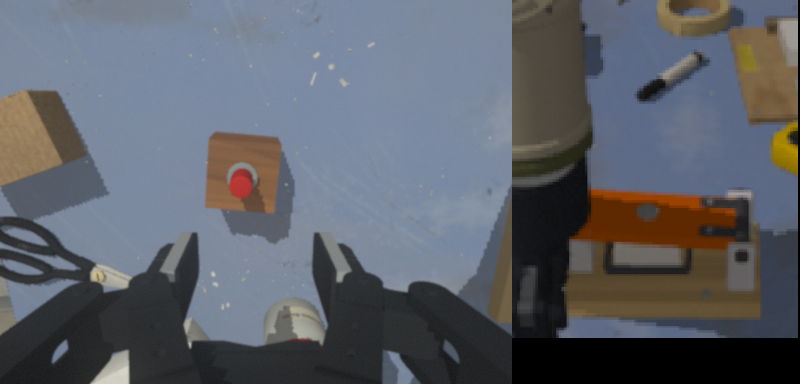

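The lid has swung down over the foam. The knob is at about (241,183), with its collar around (243,177). I'll fit the knob's cylinder.

```bash
python3 - <<'E'
from h import *
from scipy.optimize import minimize
i=np.load("w9.npy",allow_pickle=True).item();im=cv2.imread("pics/w9.png").astype(int)
m=(im[...,2]>110)&(im[...,1]<75)&(im[...,0]<75);t=np.zeros_like(m);t[150:210,210:270]=m[150:210,210:270];m=t.astype(np.uint8)
ys,xs=np.nonzero(m);print(m.sum(),xs.min(),xs.max(),ys.min(),ys.max())
a=np.linspace(0,2*np.pi,40);C=np.array([[.009*np.cos(k),.009*np.sin(k),z] for k in a for z in(.056,.086)])
def ov(v):
    q=proj(i,C+[v[0],v[1],0]);t=np.zeros(m.shape,np.uint8);cv2.fillConvexPoly(t,cv2.convexHull(np.round(q*16).astype(np.int32)),1,shift=4);return (t^m).sum()
r=minimize(ov,[.45,-.29],method="Nelder-Mead",options=dict(initial_simplex=[[.45,-.29],[.455,-.29],[.45,-.285]]));print("pin",r.x,r.fun)
goto([r.x[0],r.x[1],.052+.026],yaw=np.pi/2-.027)
E
```

```text
539 230 252 169 198
pin [ 0.45029179 -0.2891143 ] 122.0
shift [ 0.033 -0.101  0.871]
rot [0.001 0.001 0.003]
rot [-0.002  0.002 -1.567]
```

```bash
python3 -m jog '[{"offset":[0.033,-0.101,0.07],"rotation":[0,0,0],"fingers":0.2},{"offset":[0,0,0.3],"rotation":[0,0,0],"fingers":0.2},{"offset":[0,0,0.3],"rotation":[0,0,0],"fingers":0.2},{"offset":[0,0,0.19],"rotation":[0,0,0],"fingers":0.2},{"offset":[0,0,0],"rotation":[0,0,0],"fingers":0.2},{"offset":[0,0,0],"rotation":[0,0,0],"fingers":-1},{"offset":[0,0,0],"rotation":[0,0,0],"fingers":-1},{"offset":[0,0,0],"rotation":[0,0,0],"fingers":-1}]' 60
python3 -m jog '[{"offset":[0,0,0],"rotation":[0,0,0],"fingers":-1},{"offset":[0,0,0],"rotation":[0,0,0],"fingers":-1}]'
```

```text
clock: 15.1
position: [0.4504, -0.2905, 0.0809]
ee_rot: [0.011, 1.0, 0.0, 0.002]
ft_force: [-1.4, 1.0, 6.2]
grip_width: 0.186
clock: 15.35
position: [0.4504, -0.2906, 0.0809]
ee_rot: [0.011, 1.0, -0.0, 0.002]
ft_force: [-0.5, 0.9, 5.4]
grip_width: 0.189
```

```bash
python3 -m jog '[{"offset":[0,0,-0.2],"rotation":[0,0,0],"fingers":-1},{"offset":[0,0,-0.3],"rotation":[0,0,0],"fingers":-1},{"offset":[0,0,-0.36],"rotation":[0,0,0],"fingers":-1},{"offset":[0.01,0.36,0],"rotation":[0,0,0],"fingers":-1},{"offset":[0.01,0.36,0],"rotation":[0,0,0],"fingers":-1},{"offset":[0.01,0.36,0],"rotation":[0,0,0],"fingers":-1},{"offset":[0.01,0.36,0],"rotation":[0,0,0],"fingers":-1},{"offset":[0.01,0.36,0],"rotation":[0,0,0],"fingers":-1}]'
python3 -m jog '[{"offset":[0.01,0.3,0],"rotation":[0,0,0],"fingers":-1},{"offset":[0,0,0],"rotation":[0,0,0],"fingers":-1}]'
python3 - <<'E'
from h import *
o=obs();i=manip.camera_info("wrist");np.save("w10.npy",i,allow_pickle=True);cv2.imwrite('pics/w10.png',manip.camera('wrist')[:,:,::-1]);cv2.imwrite('pics/s10.png',manip.camera('side')[:,:,::-1])
print(proj(i,[[.443,.0505,.078]]),proj(i,o["position"]))
im=cv2.imread('pics/w10.png');hsv=cv2.cvtColor(im,cv2.COLOR_BGR2HSV);m=((hsv[...,0]<16)&(hsv[...,1]>190)).astype(np.uint8)
ct,h=cv2.findContours(m,cv2.RETR_CCOMP,cv2.CHAIN_APPROX_NONE)
for c,hh in zip(ct,h[0]):
    if cv2.contourArea(c)>40: print(hh[3],cv2.boundingRect(c),cv2.contourArea(c),cv2.minAreaRect(c))
print(manip.recognise("wrist","lid")[:1],manip.recognise("wrist","pin")[:1])
goto([.443,.0505,.21],yaw=np.pi/2-.027)
E
```

```text
clock: 16.35
position: [0.4476, -0.0185, 0.2093]
ee_rot: [0.011, 1.0, -0.0, 0.001]
ft_force: [1.1, 0.5, 0.4]
grip_width: 0.191
clock: 16.6
position: [0.447, 0.0286, 0.2096]
ee_rot: [0.007, 1.0, -0.0, 0.002]
ft_force: [0.0, -1.0, -0.6]
grip_width: 0.188
t 16.6 pos [0.447  0.0286 0.2096] tool x [-1.     0.014 -0.003] y [ 0.014  1.    -0.   ] z [ 0.003 -0.    -1.   ] F [ 0.  -1.  -0.6] w 0.188
[[282.04079562 178.79594758]] [[252.80241161 267.63493021]]
-1 (237, 257, 47, 88) 2270.5 ((259.80517578125, 300.536865234375), (87.00118255615234, 45.358848571777344), 88.75463104248047)
-1 (266, 171, 57, 99) 2436.0 ((294.2270812988281, 221.93785095214844), (101.01176452636719, 51.103736877441406), 81.02737426757812)
[{'bbox': [237.3, 146.6, 332.6, 345.3], 'conf': 0.76}] [{'bbox': [231.2, 204.2, 282.2, 291.5], 'conf': 0.56}]
shift [ 0.032  0.178 -0.007]
rot [0.001 0.001 0.002]
rot [-1.000e-03  1.000e-03 -1.569e+00]
```

```bash
python3 - <<'E'
import cv2,numpy as np
a=cv2.resize(cv2.imread('pics/w10.png')[130:310,210:350],None,fx=3.3,fy=3.3,interpolation=3);b=cv2.resize(cv2.imread('pics/s10.png')[110:250,190:300],None,fx=3,fy=3,interpolation=3)
c=np.zeros((600,800,3),np.uint8);c[:a.shape[0],:a.shape[1]]=a;c[:b.shape[0],465:465+b.shape[1]]=b;cv2.imwrite('pics/c10.png',c)
E
```

```text
(no output)
```

View pics/c10.png

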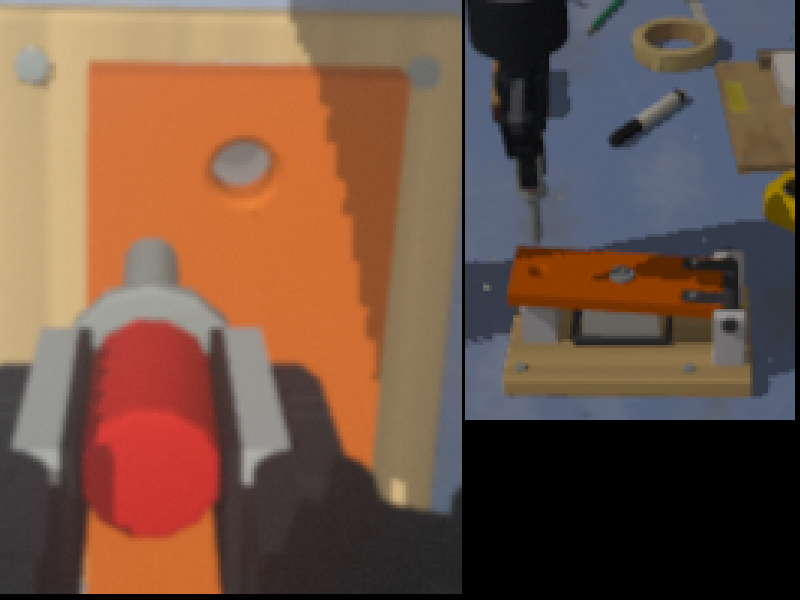

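The lid hole's mouth is centred at about (283.6,182.4) in the wrist picture and the pin's foot at about (256,205). In the side view the lid is resting ajar.

```bash
python3 - <<'E'
from h import *
i=np.load("w10.npy",allow_pickle=True).item();o=obs()
f=plane(i,(255.9,205.5),.1327);print("foot",np.round(f,4))
print("foot pred",proj(i,[[.447+k,.0286,.1327] for k in(-.005,0,.005)]))
for z in(.072,.078,.084,.09): print("hole at z",z,np.round(plane(i,(283.6,182.4),z),4))
print("post hole pred px", proj(i,[[.4434,.0512,.058],[.4434,.0512,.072],[.4434,.0512,.084]]))
# lid free end corners & width -> height
for z in(.072,.08,.088,.096):
    a,b=plane(i,(210+92/3.3,130+64/3.3),z),plane(i,(210+408/3.3,130+74/3.3),z);print(z,np.round(a,4),np.round(b,4),np.linalg.norm(a-b).round(4))
E
```

```text
t 16.8 pos [0.4472 0.0237 0.209 ] tool x [-1.     0.023 -0.002] y [0.023 1.    0.001] z [ 0.002  0.001 -1.   ] F [-0.5 -0.8 -0.2] w 0.188
foot [0.4462 0.0301 0.1327]
foot pred [[253.45040292 199.03441628]
 [253.5650394  206.68350474]
 [253.67822042 214.23547749]]
hole at z 0.072 [0.4475 0.0522 0.072 ]
hole at z 0.078 [0.4459 0.0517 0.078 ]
hole at z 0.084 [0.4443 0.0512 0.084 ]
hole at z 0.09 [0.4428 0.0507 0.09  ]
post hole pred px [[281.04606829 173.43778653]
 [282.34238815 177.44290216]
 [283.5615274  181.20956021]]
0.072 [0.4206 0.0165 0.072 ] [0.4239 0.0909 0.072 ] 0.0744
0.08 [0.4193 0.017  0.08  ] [0.4225 0.089  0.08  ] 0.0721
0.088 [0.418  0.0174 0.088 ] [0.4212 0.0872 0.088 ] 0.0699
0.096 [0.4168 0.0178 0.096 ] [0.4198 0.0853 0.096 ] 0.0676
```

```bash
python3 -m jog '[{"offset":[0.015,0.178,0],"rotation":[0,0,0.002],"fingers":-1},{"offset":[0,0,0.15],"rotation":[0,0,0],"fingers":-1},{"offset":[0,0,0.1],"rotation":[0,0,0],"fingers":-1},{"offset":[0,0,0],"rotation":[0,0,0],"fingers":-1},{"offset":[0,0,0],"rotation":[0,0,0],"fingers":-1}]'
python3 - <<'E'
from h import *
obs();i=manip.camera_info("wrist");im=manip.camera("wrist")[:,:,::-1];cv2.imwrite("pics/w11.png",im);obs()
print("pred hole px",proj(i,[[.4445,.0512,.08]]))
goto([.445,.0505,.17],yaw=np.pi/2-.027)
E
```

```text
clock: 17.42
position: [0.4458, 0.0512, 0.172]
ee_rot: [0.013, 1.0, 0.001, 0.001]
ft_force: [0.2, 0.1, -0.8]
grip_width: 0.192
t 17.43 pos [0.4458 0.0512 0.172 ] tool x [-1.     0.026 -0.002] y [0.026 1.    0.002] z [ 0.002  0.002 -1.   ] F [ 0.2  0.1 -0.8] w 0.192
t 17.48 pos [0.4459 0.0512 0.1721] tool x [-1.     0.026 -0.002] y [0.026 1.    0.002] z [ 0.002  0.002 -1.   ] F [ 1.   0.  -0.2] w 0.186
pred hole px [[253.35449554 197.69240926]]
shift [ 0.006 -0.005  0.014]
rot [0.001 0.001 0.   ]
rot [-2.00e-03  1.00e-03 -1.57e+00]
```

```bash
python3 -m jog '[{"offset":[0.006,-0.004,0.05],"rotation":[0,0,0],"fingers":-1},{"offset":[0,0,0.06],"rotation":[0,0,0],"fingers":-1},{"offset":[0,0,0.06],"rotation":[0,0,0],"fingers":-1},{"offset":[0,0,0],"rotation":[0,0,0],"fingers":-1}]'

```

```text
clock: 17.98
position: [0.444, 0.0513, 0.1451]
ee_rot: [0.012, 1.0, 0.001, 0.0]
ft_force: [0.7, 0.3, 0.4]
grip_width: 0.183
```

```bash
python3 -m jog '[{"offset":[0,0,0.05],"rotation":[0,0,0],"fingers":-1},{"offset":[0,0,0.05],"rotation":[0,0,0],"fingers":-1},{"offset":[0,0,0],"rotation":[0,0,0],"fingers":-1}]'

```

```text
clock: 18.35
position: [0.4442, 0.0512, 0.1303]
ee_rot: [0.012, 1.0, 0.001, 0.0]
ft_force: [0.0, -0.8, -0.6]
grip_width: 0.182
```

```bash
python3 -m jog '[{"offset":[0,0,0.05],"rotation":[0,0,0],"fingers":-1},{"offset":[0,0,0.05],"rotation":[0,0,0],"fingers":-1},{"offset":[0,0,0],"rotation":[0,0,0],"fingers":-1}]'

```

```text
clock: 18.73
position: [0.4443, 0.0512, 0.1153]
ee_rot: [0.012, 1.0, 0.001, 0.0]
ft_force: [-0.7, -1.9, -1.5]
grip_width: 0.193
```

```bash
python3 -m jog '[{"offset":[0,0,0.04],"rotation":[0,0,0],"fingers":-1},{"offset":[0,0,0.03],"rotation":[0,0,0],"fingers":-1},{"offset":[0,0,0],"rotation":[0,0,0],"fingers":-1}]'
python3 -m jog '[{"offset":[0,0,0.025],"rotation":[0,0,0],"fingers":-1},{"offset":[0,0,0],"rotation":[0,0,0],"fingers":-1}]'

```

```text
clock: 19.1
position: [0.4446, 0.0511, 0.1051]
ee_rot: [0.012, 1.0, 0.001, 0.001]
ft_force: [-0.4, -1.8, 1.2]
grip_width: 0.189
clock: 19.35
position: [0.4446, 0.0511, 0.1015]
ee_rot: [0.012, 1.0, 0.001, 0.001]
ft_force: [-2.8, -2.5, 1.4]
grip_width: 0.189
```

```bash
python3 -m jog '[{"offset":[0,0,0.02],"rotation":[0,0,0],"fingers":-1},{"offset":[0,0,0],"rotation":[0,0,0],"fingers":-1}]'
python3 -m jog '[{"offset":[0,0,0.02],"rotation":[0,0,0],"fingers":-1},{"offset":[0,0,0],"rotation":[0,0,0],"fingers":-1}]'

```

```text
clock: 19.6
position: [0.4449, 0.0513, 0.1004]
ee_rot: [0.013, 1.0, -0.0, 0.0]
ft_force: [-17.4, -4.8, 39.6]
grip_width: 0.185
clock: 19.85
position: [0.4462, 0.0513, 0.0989]
ee_rot: [0.013, 1.0, -0.001, 0.002]
ft_force: [-21.0, -8.1, 59.5]
grip_width: 0.185
```

```bash
python3 -m jog '[{"offset":[0,0,-0.022],"rotation":[0,0,0],"fingers":-1},{"offset":[0,0,0],"rotation":[0,0,0],"fingers":-1},{"offset":[0,0,0],"rotation":[0,0,0],"fingers":-1}]'
python3 -c "
from h import *
o=obs();print(np.round(o['torque'],2))"

```

```text
clock: 20.23
position: [0.4459, 0.0512, 0.0997]
ee_rot: [0.013, 1.0, 0.001, 0.002]
ft_force: [-1.6, -1.8, 9.0]
grip_width: 0.189
t 20.23 pos [0.4459 0.0512 0.0997] tool x [-1.     0.025 -0.004] y [0.025 1.    0.002] z [ 0.004  0.002 -1.   ] F [-1.6 -1.8  9. ] w 0.189
[-0.6  0.1 -0. ]
```

```bash
python3 -m jog '[{"offset":[0,0,0.007],"rotation":[0,0,0],"fingers":-1},{"offset":[0,0,0],"rotation":[0,0,0],"fingers":-1},{"offset":[0,0,0],"rotation":[0,0,0],"fingers":-1}]'
python3 - <<'E'
from h import *
obs();im=manip.camera("side");cv2.imwrite("pics/s12.png",im[:,:,::-1]);s=manip.camera_info("side")
im=manip.camera("scene");cv2.imwrite("pics/e12.png",im[:,:,::-1]);e=manip.camera_info("scene")
Rz=R.from_euler("z",-.027).as_matrix();O=np.array([.5153,.049,0])
def box(t):
    B=np.array([[a,b,c] for a in(-.19,0) for b in(-.036,.036) for c in(-.006,.006)])
    return (B@R.from_euler("y",t).as_matrix().T+[.095,0,.066])@Rz.T+O
for n,i in(("s10",s),("s12",s),("e12",e)):
    h=cv2.cvtColor(cv2.imread(f"pics/{n}.png"),cv2.COLOR_BGR2HSV);m=((h[...,0]<14)&(h[...,1]>180)&(h[...,2]>60)).astype(np.uint8)
    c=proj(i,box(0.03));x0,y0=c.min(0)-8;x1,y1=c.max(0)+8
    w=np.zeros_like(m);w[int(y0):int(y1),int(x0):int(x1)]=1;m=m&w;res=[]
    for t in np.arange(-.02,.13,.01):
        best=9e9
        for dx in np.arange(-3,3.1,1):
            for dy in ([0] if 0 else np.arange(-2,2.1,1)):
                T=np.zeros_like(m);q=proj(i,box(t))+[dx,dy];cv2.fillConvexPoly(T,cv2.convexHull(np.round(q*16).astype(np.int32)),1,shift=4);best=min(best,int((T^m).sum()))
        res.append((round(float(t),2),best))
    ys,xs=np.nonzero(m);print(n,m.sum(),(xs.min(),xs.max(),ys.min(),ys.max()),res)
    if n[0]=="s":
        for x in range(210,285,8):
            y=np.nonzero(m[:,x])[0]; print(x,(y.min(),y.max()) if len(y) else None,end="; ")
        print()
E
```

```text
clock: 20.6
position: [0.446, 0.0512, 0.0994]
ee_rot: [0.013, 1.0, 0.0, 0.002]
ft_force: [-7.0, -4.0, 26.3]
grip_width: 0.186
t 20.6 pos [0.446  0.0512 0.0994] tool x [-1.     0.025 -0.004] y [0.025 1.    0.001] z [ 0.004  0.001 -1.   ] F [-7.  -4.  26.3] w 0.186
s10 1170 (np.int64(204), np.int64(275), np.int64(193), np.int64(215)) [(-0.02, 431), (-0.01, 441), (0.0, 414), (0.01, 416), (0.02, 386), (0.03, 387), (0.04, 383), (0.05, 385), (0.06, 390), (0.07, 383), (0.08, 383), (0.09, 383), (0.1, 383), (0.11, 384), (0.12, 382)]
210 (np.int64(193), np.int64(211)); 218 (np.int64(193), np.int64(211)); 226 (np.int64(194), np.int64(213)); 234 (np.int64(194), np.int64(212)); 242 (np.int64(194), np.int64(212)); 250 (np.int64(196), np.int64(213)); 258 (np.int64(196), np.int64(215)); 266 (np.int64(200), np.int64(215)); 274 (np.int64(200), np.int64(211)); 282 None; 
s12 1024 (np.int64(205), np.int64(275), np.int64(197), np.int64(216)) [(-0.02, 519), (-0.01, 517), (0.0, 522), (0.01, 524), (0.02, 524), (0.03, 525), (0.04, 529), (0.05, 533), (0.06, 544), (0.07, 557), (0.08, 575), (0.09, 603), (0.1, 633), (0.11, 668), (0.12, 700)]
210 (np.int64(205), np.int64(214)); 218 (np.int64(206), np.int64(215)); 226 (np.int64(197), np.int64(214)); 234 (np.int64(197), np.int64(215)); 242 (np.int64(197), np.int64(215)); 250 (np.int64(197), np.int64(215)); 258 (np.int64(197), np.int64(216)); 266 (np.int64(201), np.int64(215)); 274 (np.int64(201), np.int64(207)); 282 None; 
e12 605 (np.int64(246), np.int64(301), np.int64(187), np.int64(217)) [(-0.02, 573), (-0.01, 575), (0.0, 570), (0.01, 567), (0.02, 559), (0.03, 557), (0.04, 550), (0.05, 546), (0.06, 538), (0.07, 539), (0.08, 535), (0.09, 526), (0.1, 523), (0.11, 514), (0.12, 521)]
```

```bash
python3 -m jog '[{"offset":[0,0,0],"rotation":[0,0,0],"fingers":-1},{"offset":[0,0,0],"rotation":[0,0,0],"fingers":-1},{"offset":[0,0,0],"rotation":[0,0,0],"fingers":-1},{"offset":[0,0,0],"rotation":[0,0,0],"fingers":-1}]'
python3 - <<'E'
from h import *
s=manip.camera_info("side");Rz=R.from_euler("z",-.027).as_matrix();O=np.array([.5153,.049,0])
for t in(0,.02,.05):
    f=lambda l,y,z:proj(s,((np.array([[-l,y,z]])@R.from_euler("y",t).as_matrix().T)+[.095,0,.066])@Rz.T+O)[0].round(1)
    print(t,"near low edge",f(.19,-.036,-.006),f(.03,-.036,-.006),"far top edge",f(.15,.036,.006),f(.03,.036,.006))
E
```

```text
clock: 21.2
position: [0.4459, 0.0512, 0.0994]
ee_rot: [0.013, 1.0, 0.0, 0.002]
ft_force: [-7.1, -3.7, 26.8]
grip_width: 0.188
0 near low edge [204.3 215.2] [266.2 215.3] far top edge [221.7 195.3] [266.2 195.3]
0.02 near low edge [204.2 214.1] [266.2 215.1] far top edge [221.7 194.4] [266.3 195.1]
0.05 near low edge [204.  212.3] [266.1 214.8] far top edge [221.7 193. ] [266.4 194.8]
```

The far top edge of the lid is flat (197 to 197), which matches the shut model, and the force holds steady at 27 N.

```bash
python3 -c "
from workcell import manip
print(manip.hand_in())"
```

```text
the job is handed in; nothing more can be done
None
```

I laid the foam flat in the nest and let go of it, then pushed the lid over from behind so that it sank onto the foam. I lowered the pin through the lid hole into the post until its collar seated, and handed the job in at about 21 s, still gripping the pin and pressing down.

**Last checks**
- **Lid:** its far top edge is flat in the side camera picture, and its near lower edge is within about 0.01 rad of level. It was about 0.05 rad ajar before I pressed. My first automatic fit of the lid angle was inconclusive because the arm hid part of the lid, so I relied on these edge rows.
- **Pin:** I met a stiff stop with the collar at about 71.5 mm, against 72 mm for home. This comes from force and height; I had used up the picture views, so I did not look at the seated collar.
- **Holding force:** steady at about 27 N down on the pin.

**What went less well**
- The press briefly reached about 60 N down, with about 20 N sideways, before I eased off. That was through the fingers on the pin and well under the 120 N wrist limit.
- The pin probably slid up about 1 mm in the grip at that moment.
- I did not go near the tape measure, jar, sanding block or marker, but I did not re-measure their positions at the end.

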